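Balance the centrifuge rotor by swapping its bottles

TASK

The rotor has been loaded out of balance: rearrange its bottles so that each sample (white dot on its cap) sits in the bucket exactly opposite the counterbalance with the same cap colour, all six bottles fully down in the rotor's buckets. Every bucket is taken, so one bottle has to wait somewhere on the way: the empty white stand is free for that. Do not tip a bottle over, and leave the orange-capped glass bottle and the cup of strips where they are.

Things in the scene. Friction and masses are not known exactly. Their poses are not given: they have to be found in the camera images.
- rotor: fixed six-place centrifuge rotor: hub with black nut, six arms, six upright round metal buckets, all full; 165 mm across. Origin: on the bench under its axis, z up. Bucket axes: 60 mm from the origin, at 0, 60, .. 300 deg from its x axis (opposite ones 120 mm apart). Bucket: bore 29 mm, flared mouth 44 mm, inner floor 18 mm and rim 56 mm above the bench; no other part over 58 mm.
- stand: fixed single-place stand, empty, free to park a bottle in: round black base 66 mm across with a white cup of the same shape as a rotor bucket (bore 29 mm, flared mouth 44 mm, inner floor 18 mm and rim 56 mm above the bench). Origin: on the bench under the cup's axis, z up.
- media_bottle: bystander, to be left alone: glass bottle with an orange cap, 60 mm across, 118 mm high. Origin: centre of its underside.
- cup: bystander, to be left alone: clear cup full of plastic strips, 66 mm across, 91 mm high. Origin: centre of its underside.
- red_sample_center (a point): red sample: small round plastic bottle, red screw cap with a white dot on top. 77 mm high, body 25 mm across; cap 27 mm across, from 58 mm above the foot to the top; grasp the cap from above. About 45 g. Point: on its axis, 38 mm above the foot; z = bottle axis, up. Seated in a bucket or the stand the point is 56 mm above the bench, the cap 20 to 39 mm above the rim.
- red_counter_center (a point): red counterbalance: small round plastic bottle, plain red screw cap, no dot. 77 mm high, body 25 mm across; cap 27 mm across, from 58 mm above the foot to the top; grasp the cap from above. About 45 g. Point: on its axis, 38 mm above the foot; z = bottle axis, up. Seated in a bucket or the stand the point is 56 mm above the bench, the cap 20 to 39 mm above the rim.
- blue_sample_center (a point): blue sample: small round plastic bottle, blue screw cap with a white dot on top. 77 mm high, body 25 mm across; cap 27 mm across, from 58 mm above the foot to the top; grasp the cap from above. About 45 g. Point: on its axis, 38 mm above the foot; z = bottle axis, up. Seated in a bucket or the stand the point is 56 mm above the bench, the cap 20 to 39 mm above the rim.
- blue_counter_center (a point): blue counterbalance: small round plastic bottle, plain blue screw cap, no dot. 77 mm high, body 25 mm across; cap 27 mm across, from 58 mm above the foot to the top; grasp the cap from above. About 45 g. Point: on its axis, 38 mm above the foot; z = bottle axis, up. Seated in a bucket or the stand the point is 56 mm above the bench, the cap 20 to 39 mm above the rim.
- green_sample_center (a point): green sample: small round plastic bottle, green screw cap with a white dot on top. 77 mm high, body 25 mm across; cap 27 mm across, from 58 mm above the foot to the top; grasp the cap from above. About 45 g. Point: on its axis, 38 mm above the foot; z = bottle axis, up. Seated in a bucket or the stand the point is 56 mm above the bench, the cap 20 to 39 mm above the rim.
- green_counter_center (a point): green counterbalance: small round plastic bottle, plain green screw cap, no dot. 77 mm high, body 25 mm across; cap 27 mm across, from 58 mm above the foot to the top; grasp the cap from above. About 45 g. Point: on its axis, 38 mm above the foot; z = bottle axis, up. Seated in a bucket or the stand the point is 56 mm above the bench, the cap 20 to 39 mm above the rim.
There are look-alikes about, which are no part of the job. Leave any yellow look-alike of the part that bears red_counter_center alone.

How it is judged:
By the outcome, as a careful person would: the job done as asked, in the order asked, and still so for the second after the job is handed in, with the robot touching nothing.
It also fails if it takes over 90 s, if anything falls off the work surface, if the arm or the gripper's body presses on something with over 40 N, if the wrist force passes 120 N, or if a joint passes its speed limit or range.

ROBOT

A 6-joint arm with a two-finger parallel gripper is mounted at the origin on a cart in front of the work surface, level with it; the furniture and walls round the work are solid. World frame = base frame: x ahead of the robot, y to its left, z up, the work surface at z = 0. Lengths are in m, angles in rad, forces in N, time in s.
With the tool pointing down it reaches from about 0.35 to 0.775 m from the base axis. Payload 7.3 kg.
Tool frame: the origin (TCP) lies on the centre line of the jaws, within the pads' length; the fingertips stand 19 mm ahead of it and the grasp point (between the pads) is the TCP (arm.tip_reach is the distance from the TCP to the fingertips, in m); z points along the fingers, y is the direction in which the jaws open and shut (so a half turn about z gives the same grasp; the last joint's range is limited). The gripper opens to 92 mm and grips with 3 to 60 N. Pads are 19 mm wide; open, the fingers measure 130 mm over their backs; the gripper's body (75 mm by 190 mm) begins 47 mm behind the grasp point.
Start: joints at [-1.26, 0.342, 1.524, -0, 1.275, -0.146], TCP at [0.232, -0.471, 0.246] pointing down, gripper open.
Joint ranges: [-2.53, 2.53], [-0.77, 2.02], [0.04, 2.7], [-1, 4.14], [0.28, 2.66], [-3.11, 3.11]. Speed limits (rad/s): [2.57, 2.57, 3.14, 3.14, 3.14, 3.14].

INTERFACE

Orientations are given as a rotation vector (axis times angle).
In Python, from rig import arm gives the robot as it stands.
- The arm moves only by the tool send_rows, never from a script. Its argument "increments" is text: rows parted by semicolons, each of 7 numbers parted by spaces: the finger opening in mm, from 0 to 91.8, then the shift along the tool's x, y, z in mm, then the turn, a rotation vector about the tool's x, y, z in rad. A call has 1 to 8 rows; each row is the pose to reach, as a shift and turn from the pose commanded when the call began, along the tool's axes at that moment; what a row does not reach only later rows make up. A row lasts 1/12 s, in which the tool goes at most 41.7 mm and 7.16 degrees, less where a joint would pass 70% of its speed; a pose out of reach is approached as far as the arm can. A call with a gripper value outside its range is refused whole. The fingers move at their own pace and stop on an object; the grip force is fixed at half the most. Time passes only in rows, so rows that repeat a pose let the fingers close. It gives the time, the measured TCP pose, the force and the opening at its end, in the units of the state.
- arm.get_state(): the state, without advancing time (a new reading comes with each control period).
- arm.capture(name): name is "scene" or "top" or "wrist"; returns the picture (420x560x3 uint8, blue, green, red); there is no depth.
- arm.get_calibration(name): a dict with "vfov" (degrees; the focal length in pixels is half the picture's height over the tangent of half this angle, whatever the lens; pixels are square), "cx", "cy" (the principal point, pixels), "R" (3x3) and "t" (3): a world point X has camera coordinates R X + t. Camera axes: x right, y down, z forward; pixel columns grow to the right and rows downward; lengths in m; the calibration is good to about 2 mm. A picture is of the moment at which its call begins: read the wrist's pose just before it. get_calibration takes no time and is no camera call; for the wrist camera it gives the pose at the moment of the call.
- arm.hand_in(): hands the job in, once; it reports no verdict.
The state is a dict: "clock": time; "q": joint angles; "qvel": joint speeds; "effort": joint torques, N m; "ee_pos": TCP position; "eef_rot": TCP orientation; "force": force on the tool from outside, world axes, zero at the start; "moment": the same for the moment, N m; "width": finger opening in m.
Only numpy, scipy, OpenCV 4.12 (cv2) and the standard library are available. Lean on these libraries where they do the work, as an engineer would, in place of code of your own. Each camera call takes 0.05 s, during which the arm holds its last target. There are 200 camera calls.

## Working session

There is one attempt and no reset: what is moved stays moved. The work goes in short steps, Python scripts to look and compute and a tool call to move; the robot and the scene stay as the last step left them, time stands still between calls to the robot, and variables do not carry over. Pictures are saved under pics/ and viewed, about 12 in all and at most 16, crops included, and the job is handed in when it is done.

Besides the shell and the picture viewer there is one more tool, called by a JSON object that holds its "fn" and its "kwargs". send_rows: Moves the arm, as the interface text tells. Its arguments: {"type":"object","properties":{"increments":{"type":"string"}},"required":["increments"]}

```bash
ls; mkdir -p pics
python3 - <<'E'
from rig import arm
import cv2
for n in("scene","top"):
    cv2.imwrite(f"pics/{n}0.png",arm.capture(n)); c=arm.get_calibration(n); print(n,c)
s=arm.get_state(); print(s["clock"],s["ee_pos"],s["eef_rot"],s["width"])
E
```

```text
pics
scene {'vfov': 53.9978451796862, 'cx': 273.0107936705929, 'cy': 205.54282150837938, 'R': array([[-0.77500903, -0.63194792,  0.00168429],
       [-0.33441455,  0.40785533, -0.84960045],
       [ 0.53621629, -0.65901127, -0.52742415]]), 't': array([0.43678235, 0.1865259 , 0.91490194])}
top {'vfov': 45.54045809085635, 'cx': 274.1458919271248, 'cy': 218.00733016520326, 'R': array([[ 1.10611782e-02, -9.99936491e-01,  2.15979008e-03],
       [-9.91856957e-01, -1.12458104e-02, -1.26859405e-01],
       [ 1.26875637e-01, -7.38988329e-04, -9.91918357e-01]]), 't': array([0.05416785, 0.51530029, 1.3690712 ])}
0.1 [ 0.23146831 -0.47085062  0.24511911] [-3.05871412e+00 -7.10917580e-01  1.95830656e-04] 0.09162402275941349
```

View pics/scene0.png

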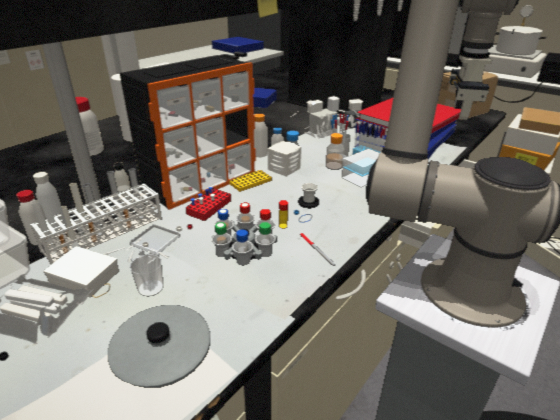

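View pics/top0.png

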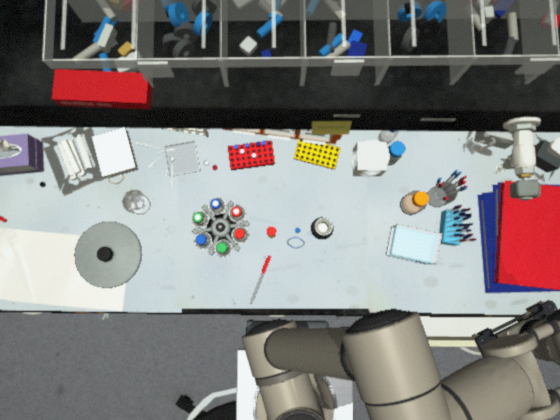

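The top view shows the rotor near (220,228), the stand near (322,228), and a yellow look-alike with a red cap at (271,232). Next I'll zoom in and measure.

```bash
cat > h.py <<'E'
import numpy as np, cv2
from rig import arm
def ray(n,px,z,c=None):
    c=c or arm.get_calibration(n); f=210/np.tan(np.radians(c["vfov"]/2))
    R=np.array(c["R"]);t=np.array(c["t"])
    d=R.T@np.array([(px[0]-c["cx"])/f,(px[1]-c["cy"])/f,1]); o=-R.T@t
    return o+d*(z-o[2])/d[2]
def blobs(im,amin=30):
    hsv=cv2.cvtColor(im,cv2.COLOR_BGR2HSV); out=[]
    for name,rs in dict(red=[(0,8),(172,180)],green=[(45,85)],blue=[(100,128)]).items():
        m=np.zeros(im.shape[:2],np.uint8)
        for a,b in rs: m|=cv2.inRange(hsv,(a,110,40),(b,255,255))
        m=cv2.morphologyEx(m,cv2.MORPH_CLOSE,np.ones((5,5)))
        for k in cv2.findContours(m,cv2.RETR_EXTERNAL,cv2.CHAIN_APPROX_NONE)[0]:
            if cv2.contourArea(k)>amin:
                out.append((name,cv2.minEnclosingCircle(k),cv2.contourArea(k)))
    return out
E
python3 - <<'E'
from h import *
im=cv2.imread("pics/top0.png")
for n,(c,r),a in blobs(im):
    if 170<c[0]<350 and 180<c[1]<260: print(n,np.round(c,1),round(r,1),a,ray("top",c,.09).round(4))
print("stand",ray("top",(322,228),.056), "rot", ray("top",(220,228),.056))
cv2.imwrite("pics/topc.png",cv2.resize(im[185:270,180:345],None,fx=4.8,fy=4.8,interpolation=cv2.INTER_CUBIC))
E
```

```text
red [239.2 233.2] 5.3 74.5 [0.4654 0.1531 0.09  ]
red [271.2 231.2] 4.7 54.5 [0.4717 0.0675 0.09  ]
red [236.  211.3] 5.3 72.5 [0.5244 0.1628 0.09  ]
green [221.4 247.3] 5.0 67.0 [0.4271 0.1996 0.09  ]
green [197.8 217.2] 4.8 61.5 [0.5071 0.2652 0.09  ]
blue [200.8 239. ] 5.2 70.0 [0.4487 0.2554 0.09  ]
blue [215.5 203.5] 5.1 67.5 [0.545  0.2185 0.09  ]
stand [ 0.48549096 -0.07188277  0.056     ] rot [0.48232531 0.20840262 0.056     ]
```

View pics/topc.png

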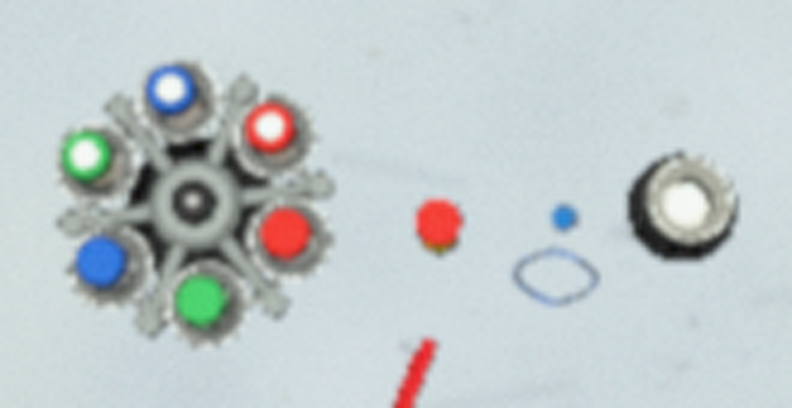

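```bash
cat >> h.py <<'E'
from scipy.spatial.transform import Rotation as Ro
def inc(p):
    s=arm.get_state(); R=Ro.from_rotvec(s["eef_rot"])
    return np.round(R.inv().apply(np.array(p)-s["ee_pos"])*1000,1)
def st():
    s=arm.get_state(); m=Ro.from_rotvec(s["eef_rot"]).as_matrix()
    print("t",s["clock"],"p",np.round(s["ee_pos"],4),"F",np.round(s["force"],1),"w",round(s["width"],4),"yaw_y",np.degrees(np.arctan2(m[1,1],m[0,1])).round(2),"tilt",m[2].round(3),"q6",s["q"][5])
E
python3 - <<'E'
from h import *
st(); c=arm.get_calibration("wrist"); s=arm.get_state()
R=np.array(c["R"]);o=-R.T@np.array(c["t"]); T=Ro.from_rotvec(s["eef_rot"])
print(c["vfov"],"cam in tool",T.inv().apply(o-s["ee_pos"]),"axes in tool",(R@T.as_matrix()).round(2))
print(inc((.47,.17,.28)))
E
```

```text
t 0.1 p [ 0.2315 -0.4709  0.2451] F [ 1.3  0.7 -0.1] w 0.0916 yaw_y -63.83 tilt [ 0.    -0.001 -1.   ] q6 -0.14595961437766874
64.44005233287338 cam in tool [ 0.07684812 -0.00047947 -0.13920189] axes in tool [[-0.    1.    0.  ]
 [-0.96  0.   -0.28]
 [-0.28 -0.    0.96]]
[ 496.7 -470.   -34.2]
```

{"fn": "send_rows", "kwargs": {"increments": "45 497 -470 -34 0 0 0.28;45 497 -470 -34 0 0 0.28;45 497 -470 -34 0 0 0.28;45 497 -470 -34 0 0 0.28;45 497 -470 -34 0 0 0.28;45 497 -470 -34 0 0 0.28;45 497 -470 -34 0 0 0.28;45 497 -470 -34 0 0 0.28"}}

```text
clock: 0.77
ee_pos: [0.3477, -0.1574, 0.2623]
eef_rot: [-3.129, -0.276, 0.0]
force: [1.1, -0.4, 0.9]
width: 0.0463
```

Run:
```python
from h import *
st(); print(inc((.47,.17,.28)))
```

```text
t 0.7667 p [ 0.3477 -0.1574  0.2623] F [ 1.1 -0.4  0.9] w 0.0463 yaw_y -79.9 tilt [-0. -0. -1.] q6 0.7679406899884841
[ 177.8 -300.9  -17.7]
```

{"fn": "send_rows", "kwargs": {"increments": "45 178 -300 -18 0 0 0;45 178 -300 -18 0 0 0;45 178 -300 -18 0 0 0;45 178 -300 -18 0 0 0;45 178 -300 -18 0 0 0;45 178 -300 -18 0 0 0;45 178 -300 -18 0 0 0;45 178 -300 -18 0 0 0"}}

```text
clock: 1.43
ee_pos: [0.4646, 0.1546, 0.2793]
eef_rot: [3.129, 0.278, -0.001]
force: [0.5, -1.9, -0.4]
width: 0.0448
```

{"fn": "send_rows", "kwargs": {"increments": "45 0 0 0 0 0 0;45 0 0 0 0 0 0;45 0 0 0 0 0 0"}}

```text
clock: 1.68
ee_pos: [0.4641, 0.1521, 0.2788]
eef_rot: [3.129, 0.279, -0.002]
force: [-0.0, -0.4, -0.1]
width: 0.0453
```

Run:
```python
from h import *
st(); c=arm.get_calibration("wrist"); im=arm.capture("wrist"); cv2.imwrite("pics/w1.png",im)
P=[]
for n,(p,r),a in blobs(im,300):
    X=ray("wrist",p,.095,c); print(n,np.round(p,1),round(r,1),a,X.round(4))
st()
```

```text
t 1.6833 p [0.4641 0.1521 0.2788] F [-0.  -0.4 -0.1] w 0.0453 yaw_y -79.82 tilt [-0.002  0.001 -1.   ] q6 1.553281020161216
red [357. 192.] 13.6 511.5 [0.4799 0.0769 0.095 ]
red [277.1 191. ] 14.2 567.0 [0.4669 0.1552 0.095 ]
red [277.8 129.7] 14.8 615.5 [0.5251 0.1648 0.095 ]
green [227.1 218.3] 13.8 536.0 [0.43   0.2002 0.095 ]
green [170.2 128. ] 15.7 666.0 [0.5088 0.2647 0.095 ]
blue [174.7 189. ] 14.8 605.0 [0.451  0.2553 0.095 ]
blue [222.4  96.1] 15.9 686.0 [0.5456 0.22   0.095 ]
t 1.7333 p [0.4641 0.1515 0.279 ] F [-0.4  1.  -0.6] w 0.0452 yaw_y -79.9 tilt [-0.001  0.    -1.   ] q6 1.5533222088335117
```

View pics/w1.png

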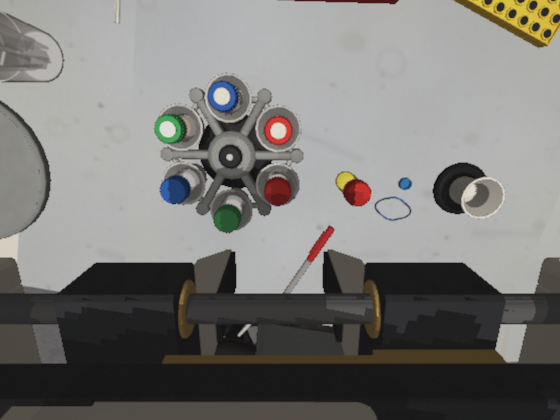

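Run:
```python
from h import *
im=cv2.imread("pics/w1.png"); hsv=cv2.cvtColor(im,cv2.COLOR_BGR2HSV); c=arm.get_calibration("wrist")
m=cv2.inRange(hsv,(0,0,225),(180,60,255))
for k in cv2.findContours(m,cv2.RETR_LIST,cv2.CHAIN_APPROX_NONE)[0]:
    if cv2.contourArea(k)>60:
        p,r=cv2.minEnclosingCircle(k)
        if r<40 and p[1]<250: print("w",np.round(p,1),round(r,1),ray("wrist",p,.095,c).round(4))
sub=im[150:230,430:520]
g=cv2.cvtColor(sub,cv2.COLOR_BGR2GRAY)
for p in [(482.5,196.5)]: print("stand",ray("wrist",p,.056,c))
print("stand top",ray("top",(322.3,227.7),.056))
cv2.imwrite("pics/stand.png",cv2.resize(sub,None,fx=6,fy=6))
print(inc((.4663,.1533,.14)))
```

```text
stand [ 0.4921864  -0.07380359  0.056     ]
stand top [ 0.48632962 -0.07270845  0.056     ]
[  2.7  -1.5 139. ]
```

View pics/stand.png

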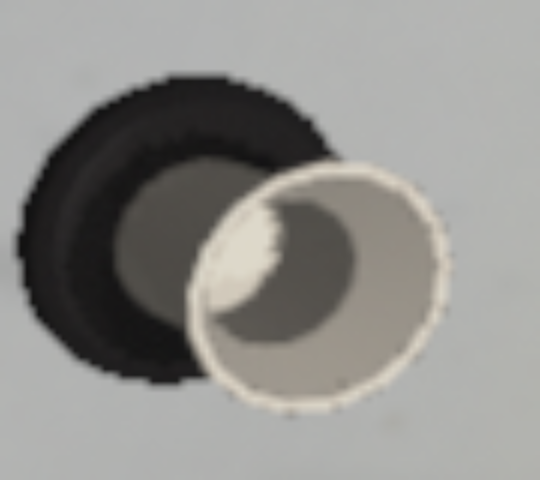

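{"fn": "send_rows", "kwargs": {"increments": "45 3 -1.5 139 0 0 0;45 3 -1.5 139 0 0 0;45 3 -1.5 139 0 0 0;45 3 -1.5 139 0 0 0;45 3 -1.5 139 0 0 0;45 3 -1.5 139 0 0 0"}}

```text
clock: 2.23
ee_pos: [0.4672, 0.153, 0.1405]
eef_rot: [3.129, 0.274, -0.002]
force: [0.6, 0.5, 1.0]
width: 0.0449
```

Run:
```python
from h import *
st(); c=arm.get_calibration("wrist"); im=arm.capture("wrist"); cv2.imwrite("pics/w2.png",im)
for n,(p,r),a in blobs(im,300):
    X=ray("wrist",p,.095,c); print(n,np.round(p,1),round(r,1),a,X.round(4))
print(inc((.4663,.1533,.086)))
```

```text
t 2.2333 p [0.4672 0.153  0.1405] F [0.6 0.5 1. ] w 0.0449 yaw_y -79.99 tilt [-0.001  0.    -1.   ] q6 1.556833969829531
red [402.1 243.4] 24.0 1489.0 [0.4828 0.0821 0.095 ]
red [276.5 245.1] 24.1 1651.5 [0.4687 0.1554 0.095 ]
red [277.7 147.7] 25.6 1901.0 [0.5251 0.1646 0.095 ]
green [ 94.9 145. ] 30.5 2322.0 [0.5093 0.263  0.095 ]
blue [109.  242.6] 27.4 1830.5 [0.453  0.2537 0.095 ]
blue [182.  90.] 29.7 2327.5 [0.5457 0.2188 0.095 ]
[-1.9 -0.2 55.7]
```

View pics/w2.png

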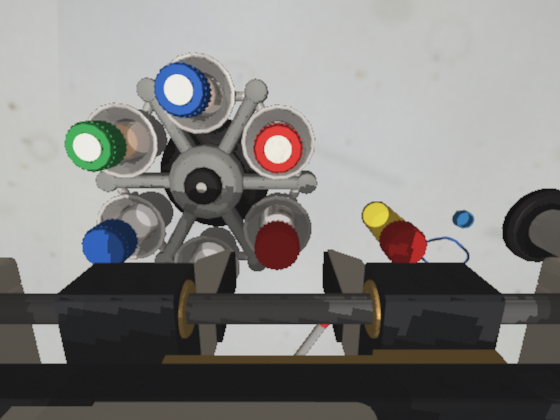

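{"fn": "send_rows", "kwargs": {"increments": "45 0 -1.2 54 0 0 0;45 0 -1.2 54 0 0 0;45 0 -1.2 54 0 0 0;20 0 -1.2 54 0 0 0;20 0 -1.2 54 0 0 0;20 0 -1.2 54 0 0 0;20 0 -1.2 54 0 0 0;20 0 -1.2 54 0 0 0"}}

```text
clock: 2.95
ee_pos: [0.4684, 0.1556, 0.0881]
eef_rot: [3.129, 0.278, 0.006]
force: [0.6, -1.1, 6.6]
width: 0.026
```

Run:
```python
from h import *
st(); im=arm.capture("wrist"); cv2.imwrite("pics/w3.png",im)
```

```text
t 2.95 p [0.4684 0.1556 0.0881] F [ 0.6 -1.1  6.6] w 0.026 yaw_y -79.86 tilt [ 0.004  0.    -1.   ] q6 1.5596231783300483
```

View pics/w3.png

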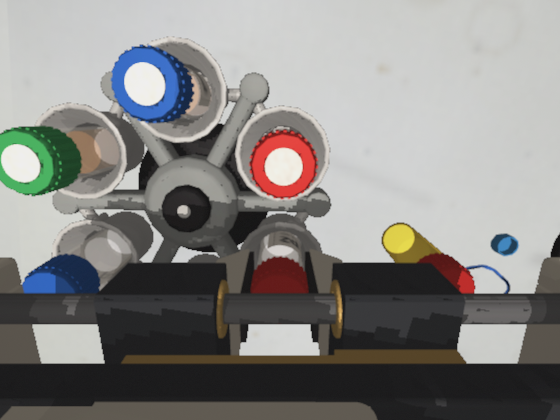

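{"fn": "send_rows", "kwargs": {"increments": "20 0 0 -30 0 0 0;20 0 0 -70 0 0 0;20 0 0 -112 0 0 0;20 0 0 -112 0 0 0;20 0 0 -112 0 0 0;20 0 0 -112 0 0 0"}}

```text
clock: 3.5
ee_pos: [0.4666, 0.1554, 0.1983]
eef_rot: [3.129, 0.277, 0.0]
force: [-0.2, 0.0, -1.0]
width: 0.0258
```

Run:
```python
from h import *
st(); print(inc((.489,-.0735,.20)))
```

```text
t 3.5 p [0.4666 0.1554 0.1983] F [-0.2  0.  -1. ] w 0.0258 yaw_y -79.87 tilt [ 0.  0. -1.] q6 1.5596467061803745
[-18.3 229.3  -1.6]
```

{"fn": "send_rows", "kwargs": {"increments": "20 -1 15 -2 0 0 0;20 -4 50 -2 0 0 0;20 -7 90 -2 0 0 0;20 -10 130 -2 0 0 0;20 -13 170 -2 0 0 0;20 -16 205 -2 0 0 0;20 -18 229 -2 0 0 0;20 -18 229 -2 0 0 0"}}

```text
clock: 4.17
ee_pos: [0.4891, -0.0771, 0.1985]
eef_rot: [3.13, 0.27, -0.005]
force: [-0.2, -0.8, 0.2]
width: 0.0267
```

{"fn": "send_rows", "kwargs": {"increments": "20 0 0 0 0 0 0;20 0 0 0 0 0 0"}}

```text
clock: 4.33
ee_pos: [0.4888, -0.0724, 0.1991]
eef_rot: [-3.128, -0.277, 0.004]
force: [0.3, -0.4, -0.3]
width: 0.0261
```

Run:
```python
from h import *
st(); c=arm.get_calibration("wrist"); im=arm.capture("wrist"); cv2.imwrite("pics/w4.png",im)
print(inc((.489,-.0735,.20)))
f=210/np.tan(np.radians(c["vfov"]/2))
for P in [(.489,-.0735,.056),(.489,-.0735,0)]:
    x=np.array(c["R"])@P+c["t"]; print(x[0]/x[2]*f+c["cx"],x[1]/x[2]*f+c["cy"])
```

```text
t 4.3333 p [ 0.4888 -0.0724  0.1991] F [ 0.3 -0.4 -0.3] w 0.0261 yaw_y -79.89 tilt [-0.003 -0.002 -1.   ] q6 1.091628914064763
[-0.3  1.5 -0.5]
281.3112477180798 204.87404869358107
281.08688231197186 190.66355074259033
```

View pics/w4.png

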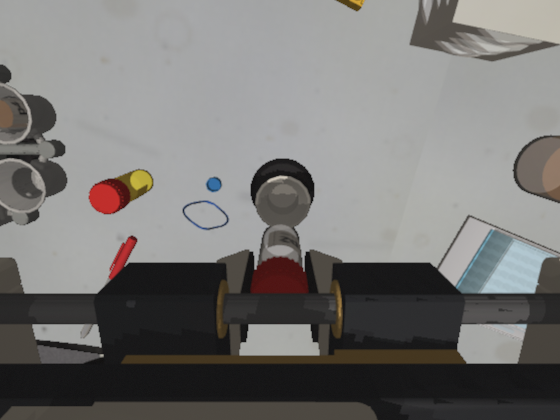

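{"fn": "send_rows", "kwargs": {"increments": "20 1 2.3 30 0 0 0;20 1 2.3 65 0 0 0;20 1 2.3 80 0 0 0;20 1 2.3 90 0 0 0;20 1 2.3 98 0 0 0;20 1 2.3 104 0 0 0;20 1 2.3 109 0 0 0;20 1 2.3 110 0 0 0"}}

```text
clock: 5.05
ee_pos: [0.4914, -0.0748, 0.0904]
eef_rot: [-3.129, -0.278, -0.001]
force: [1.5, 2.1, 1.9]
width: 0.0264
```

Run:
```python
from h import *
st()
```

```text
t 5.05 p [ 0.4914 -0.0748  0.0904] F [1.5 2.1 1.9] w 0.0264 yaw_y -79.86 tilt [ 0.001  0.    -1.   ] q6 1.087756175911592
```

{"fn": "send_rows", "kwargs": {"increments": "20 0 0 2 0 0 0;45 0 0 2 0 0 0;45 0 0 2 0 0 0;45 0 0 2 0 0 0;45 0 0 -30 0 0 0;45 0 0 -65 0 0 0;45 0 0 -65 0 0 0;45 0 0 -65 0 0 0"}}

```text
clock: 5.72
ee_pos: [0.4919, -0.0757, 0.1573]
eef_rot: [3.127, 0.277, 0.006]
force: [0.5, 0.5, 0.2]
width: 0.0451
```

Run:
```python
from h import *
st(); im=arm.capture("wrist"); cv2.imwrite("pics/w5.png",im)
print(inc((.429,.2005,.155)))
```

```text
t 5.7167 p [ 0.4919 -0.0757  0.1573] F [0.5 0.5 0.2] w 0.0451 yaw_y -79.88 tilt [ 0.004  0.002 -1.   ] q6 1.0876551302474902
[ -12.5 -282.5    0.7]
```

View pics/w5.png

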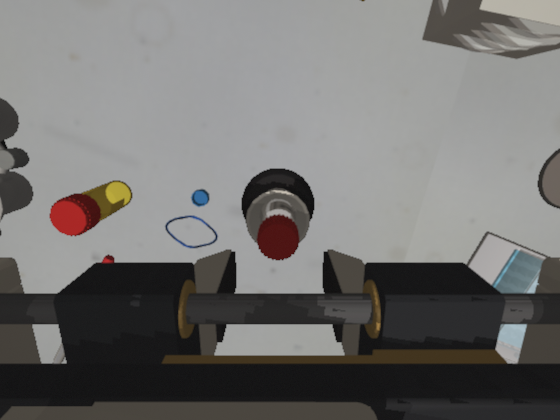

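{"fn": "send_rows", "kwargs": {"increments": "45 -2 -41 0 0 0 0;45 -4 -82 0 0 0 0;45 -6 -123 0 0 0 0;45 -8 -164 0 0 0 0;45 -10 -205 0 0 0 0;45 -11 -246 0 0 0 0;45 -12 -275 0 0 0 0;45 -12.5 -282 0 0 0 0"}}

```text
clock: 6.43
ee_pos: [0.427, 0.2035, 0.1542]
eef_rot: [-3.128, -0.283, 0.004]
force: [0.0, 0.4, 0.0]
width: 0.0453
```

{"fn": "send_rows", "kwargs": {"increments": "45 0 0 0 0 0 0;45 0 0 0 0 0 0"}}

```text
clock: 6.6
ee_pos: [0.4286, 0.1997, 0.1545]
eef_rot: [3.128, 0.279, -0.003]
force: [0.1, 0.1, -0.3]
width: 0.0449
```

Run:
```python
from h import *
st(); c=arm.get_calibration("wrist"); im=arm.capture("wrist"); cv2.imwrite("pics/w6.png",im)
for n,(p,r),a in blobs(im,300):
    print(n,np.round(p,1),round(r,1),ray("wrist",p,.095,c).round(4))
print(inc((.429,.2003,.087)))
```

```text
t 6.6 p [0.4286 0.1997 0.1545] F [ 0.1  0.1 -0.3] w 0.0449 yaw_y -79.81 tilt [-0.002  0.001 -1.   ] q6 1.6673979252918592
red [475.5 195.5] 25.5 [0.4782 0.0868 0.095 ]
red [368.5  93. ] 27.2 [0.524  0.1663 0.095 ]
green [277.2 236.4] 22.6 [0.4304 0.2017 0.095 ]
green [189.5  90.5] 27.1 [0.5075 0.2654 0.095 ]
blue [195.7 190.4] 23.7 [0.4511 0.2559 0.095 ]
blue [280.   33.5] 29.6 [0.5448 0.2205 0.095 ]
[ 0.3 -1.2 67.7]
```

View pics/w6.png

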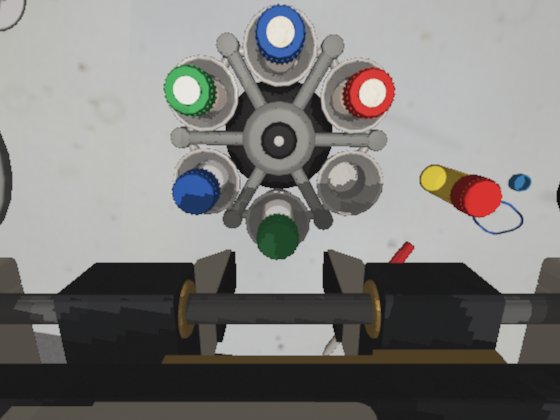

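{"fn": "send_rows", "kwargs": {"increments": "45 1 -1.6 35 0 0 0;45 1 -1.6 67 0 0 0;45 1 -1.6 67 0 0 0;20 1 -1.6 67 0 0 0;20 1 -1.6 67 0 0 0;20 1 -1.6 67 0 0 0;20 1 -1.6 67 0 0 0;20 1 -1.6 67 0 0 0"}}

```text
clock: 7.32
ee_pos: [0.431, 0.202, 0.09]
eef_rot: [-3.129, -0.277, -0.006]
force: [-0.1, -1.3, 6.0]
width: 0.0266
```

{"fn": "send_rows", "kwargs": {"increments": "20 0 0 -30 0 0 0;20 0 0 -70 0 0 0;20 0 0 -112 0 0 0;20 0 0 -112 0 0 0;20 0 0 -112 0 0 0;20 0 0 -112 0 0 0"}}

```text
clock: 7.82
ee_pos: [0.4294, 0.2019, 0.2004]
eef_rot: [3.129, 0.278, 0.0]
force: [-0.7, 0.1, -0.3]
width: 0.0263
```

Run:
```python
from h import *
st(); im=arm.capture("wrist"); c=arm.get_calibration("wrist"); cv2.imwrite("pics/w7.png",im)
for n,(p,r),a in blobs(im,300):
    print(n,np.round(p,1),round(r,1),ray("wrist",p,.095,c).round(4))
print(inc((.4675,.1543,.20)))
```

```text
t 7.8167 p [0.4294 0.2019 0.2004] F [-0.7  0.1 -0.3] w 0.0263 yaw_y -79.86 tilt [ 0.  0. -1.] q6 1.6717175388199612
red [382.  246.5] 22.3 [0.4202 0.1185 0.095 ]
red [446.8 184. ] 20.2 [0.4771 0.0843 0.095 ]
red [354.7  98.9] 21.6 [0.5234 0.166  0.095 ]
green [279.  284.3] 28.8 [0.3732 0.1925 0.095 ]
green [209.2  96.4] 21.1 [0.5073 0.2654 0.095 ]
blue [213.  179.6] 19.1 [0.4498 0.2558 0.095 ]
blue [283.   51.5] 22.7 [0.5441 0.2203 0.095 ]
[29.6 53.5 -0.5]
```

View pics/w7.png

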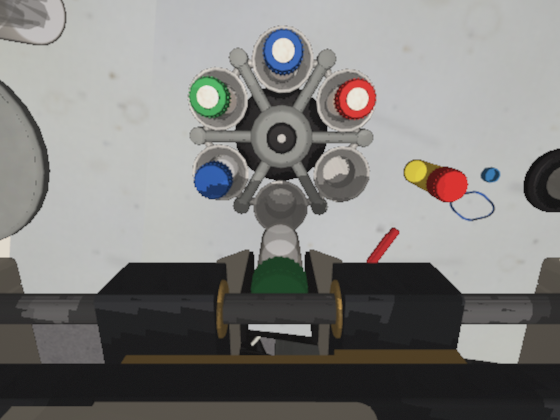

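Run:
```python
from h import *
for n,p in dict(P2=(341,174),P3=(281,206),nut=(282,138)).items(): print(n,ray("wrist",p,.056).round(4))
```

```text
P2 [0.4651 0.155  0.056 ]
P3 [0.4282 0.2005 0.056 ]
nut [0.4859 0.2101 0.056 ]
```

{"fn": "send_rows", "kwargs": {"increments": "20 10 15 0 0 0 0;20 20 35 0 0 0 0;20 30 53 0 0 0 0;20 30 53 0 0 0 0;20 30 53 0 0 0 0"}}

```text
clock: 8.28
ee_pos: [0.4682, 0.1544, 0.1988]
eef_rot: [3.129, 0.274, -0.005]
force: [-0.5, 0.2, -0.6]
width: 0.026
```

Run:
```python
from h import *
st()
print(inc((.4675,.1548,.090)))
```

```text
t 8.2833 p [0.4682 0.1544 0.1988] F [-0.5  0.2 -0.6] w 0.026 yaw_y -79.98 tilt [-0.004 -0.    -1.   ] q6 1.5587642172322926
[ -0.2  -0.5 108.8]
```

{"fn": "send_rows", "kwargs": {"increments": "20 -0.5 -0.5 30 0 0 0;20 -0.5 -0.5 65 0 0 0;20 -0.5 -0.5 80 0 0 0;20 -0.5 -0.5 90 0 0 0;20 -0.5 -0.5 98 0 0 0;20 -0.5 -0.5 104 0 0 0;20 -0.5 -0.5 108 0 0 0;20 -0.5 -0.5 109 0 0 0"}}

```text
clock: 8.95
ee_pos: [0.4674, 0.1557, 0.0908]
eef_rot: [3.129, 0.278, -0.002]
force: [1.1, -0.8, -0.5]
width: 0.0262
```

Seating went in cleanly with low force. I'll release, rise and move on to the blue counterbalance (P4).

{"fn": "send_rows", "kwargs": {"increments": "20 0 0 1.5 0 0 0;45 0 0 1.5 0 0 0;45 0 0 1.5 0 0 0;45 0 0 1.5 0 0 0;45 0 0 -30 0 0 0;45 0 0 -65 0 0 0;45 0 0 -65 0 0 0;45 0 0 -65 0 0 0"}}

```text
clock: 9.62
ee_pos: [0.4693, 0.1557, 0.1584]
eef_rot: [-3.129, -0.277, -0.008]
force: [-0.2, -0.4, -0.1]
width: 0.0448
```

Run:
```python
from h import *
st()
print(inc((.450,.2560,.155)))
```

```text
t 9.6167 p [0.4693 0.1557 0.1584] F [-0.2 -0.4 -0.1] w 0.0448 yaw_y -79.87 tilt [ 0.005  0.    -1.   ] q6 1.5592271167672365
[  -1.3 -102.2    3.4]
```

{"fn": "send_rows", "kwargs": {"increments": "45 0 -40 2 0 0 0;45 0 -80 2 0 0 0;45 -1 -102 2 0 0 0;45 -1 -102 2 0 0 0;45 -1 -102 2 0 0 0"}}

```text
clock: 10.03
ee_pos: [0.4482, 0.2563, 0.1533]
eef_rot: [3.128, 0.281, -0.003]
force: [0.4, -0.2, 0.8]
width: 0.0453
```

Run:
```python
from h import *
st(); im=arm.capture("wrist"); c=arm.get_calibration("wrist"); cv2.imwrite("pics/w8.png",im)
for n,(p,r),a in blobs(im,300):
    print(n,np.round(p,1),round(r,1),ray("wrist",p,.095,c).round(4))
print(inc((.450,.2565,.088)))
```

```text
t 10.0333 p [0.4482 0.2563 0.1533] F [ 0.4 -0.2  0.8] w 0.0453 yaw_y -79.72 tilt [-0.002  0.001 -1.   ] q6 1.7627068213500539
red [540.2 237.5] 25.0 [0.4794 0.0937 0.095 ]
red [451.3 145.1] 28.5 [0.5245 0.1676 0.095 ]
green [434.9 238.9] 25.4 [0.4667 0.1589 0.095 ]
green [280.1 142. ] 23.5 [0.5086 0.2662 0.095 ]
blue [278.5 234.8] 22.8 [0.4519 0.2569 0.095 ]
blue [370.9  90.5] 27.5 [0.5453 0.2214 0.095 ]
[ 1.8 -0.8 65.5]
```

View pics/w8.png

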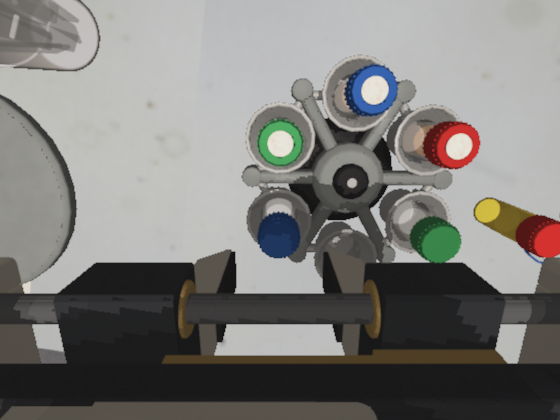

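Green counter is now seated in P2 (436,240) and the blue counter is centred at (278,235). That's 12 views so far. Grasping blue.

{"fn": "send_rows", "kwargs": {"increments": "45 2 -1 35 0 0 0;45 2 -1 65 0 0 0;45 2 -1 65 0 0 0;20 2 -1 65 0 0 0;20 2 -1 65 0 0 0;20 2 -1 65 0 0 0;20 2 -1 65 0 0 0;20 2 -1 65 0 0 0"}}

```text
clock: 10.75
ee_pos: [0.452, 0.2571, 0.0911]
eef_rot: [-3.129, -0.277, -0.005]
force: [0.5, -0.4, 5.6]
width: 0.0263
```

{"fn": "send_rows", "kwargs": {"increments": "20 0 0 -30 0 0 0;20 0 0 -70 0 0 0;20 0 0 -112 0 0 0;20 0 0 -112 0 0 0;20 0 0 -112 0 0 0;20 0 0 -112 0 0 0"}}

```text
clock: 11.25
ee_pos: [0.4505, 0.2569, 0.2013]
eef_rot: [3.129, 0.278, -0.0]
force: [-0.2, -0.7, -0.8]
width: 0.0262
```

Run:
```python
from h import *
st(); print(inc((.4295,.2015,.20)))
```

```text
t 11.25 p [0.4505 0.2569 0.2013] F [-0.2 -0.7 -0.8] w 0.0262 yaw_y -79.86 tilt [-0.  0. -1.] q6 1.7643855994301751
[-30.4  50.9   1.3]
```

{"fn": "send_rows", "kwargs": {"increments": "20 -10 15 0 0 0 0;20 -20 35 0 0 0 0;20 -30 51 0 0 0 0;20 -30 51 0 0 0 0;20 -30 51 0 0 0 0;20 -30 51 0 0 0 0"}}

```text
clock: 11.75
ee_pos: [0.4302, 0.2017, 0.2006]
eef_rot: [3.129, 0.277, -0.002]
force: [-0.8, 0.3, -0.5]
width: 0.026
```

Run:
```python
from h import *
st(); print(inc((.4293,.2015,.092)))
```

```text
t 11.75 p [0.4302 0.2017 0.2006] F [-0.8  0.3 -0.5] w 0.026 yaw_y -79.89 tilt [-0.002 -0.    -1.   ] q6 1.671123832848358
[-8.000e-01  1.000e-01  1.086e+02]
```

{"fn": "send_rows", "kwargs": {"increments": "20 -0.5 0 30 0 0 0;20 -0.5 0 65 0 0 0;20 -0.5 0 80 0 0 0;20 -0.5 0 90 0 0 0;20 -0.5 0 98 0 0 0;20 -0.5 0 104 0 0 0;20 -0.5 0 108 0 0 0;20 -0.5 0 109 0 0 0"}}

```text
clock: 12.42
ee_pos: [0.4298, 0.2017, 0.0919]
eef_rot: [3.129, 0.278, -0.001]
force: [-0.2, -1.1, -0.4]
width: 0.0263
```

{"fn": "send_rows", "kwargs": {"increments": "20 0 0 1.5 0 0 0;45 0 0 1.5 0 0 0;45 0 0 1.5 0 0 0;45 0 0 1.5 0 0 0;45 0 0 -30 0 0 0;45 0 0 -65 0 0 0;45 0 0 -65 0 0 0;45 0 0 -65 0 0 0"}}

```text
clock: 13.08
ee_pos: [0.4311, 0.2018, 0.1593]
eef_rot: [-3.128, -0.277, -0.008]
force: [0.3, 0.3, -0.4]
width: 0.0448
```

Run:
```python
from h import *
st(); im=arm.capture("wrist"); cv2.imwrite("pics/w9.png",im)
print(inc((.4905,-.0748,.16)))
```

```text
t 13.0833 p [0.4311 0.2018 0.1593] F [ 0.3  0.3 -0.4] w 0.0448 yaw_y -79.87 tilt [ 0.005 -0.    -1.   ] q6 1.670778057056103
[ 11.  282.6  -2.1]
```

{"fn": "send_rows", "kwargs": {"increments": "45 2 41 0 0 0 0;45 4 82 0 0 0 0;45 6 123 0 0 0 0;45 8 164 0 0 0 0;45 9 205 0 0 0 0;45 10 246 0 0 0 0;45 11 275 0 0 0 0;45 11 282 0 0 0 0"}}

```text
clock: 13.8
ee_pos: [0.4905, -0.0783, 0.156]
eef_rot: [3.129, 0.271, -0.002]
force: [-0.4, -0.5, -0.6]
width: 0.0448
```

{"fn": "send_rows", "kwargs": {"increments": "45 0 0 0 0 0 0;45 0 0 0 0 0 0"}}

```text
clock: 13.97
ee_pos: [0.4894, -0.0737, 0.1563]
eef_rot: [-3.128, -0.276, 0.004]
force: [1.1, -0.5, 0.4]
width: 0.0454
```

Run:
```python
from h import *
st(); im=arm.capture("wrist"); c=arm.get_calibration("wrist"); cv2.imwrite("pics/w10.png",im)
for n,(p,r),a in blobs(im,300):
    print(n,np.round(p,1),round(r,1),ray("wrist",p,.095,c).round(4))
print(inc((.4905,-.0748,.089)))
```

```text
t 13.9667 p [ 0.4894 -0.0737  0.1563] F [ 1.1 -0.5  0.4] w 0.0454 yaw_y -79.93 tilt [-0.002 -0.002 -1.   ] q6 1.0901802886423613
red [282.3 233.6] 22.4 [ 0.4929 -0.0739  0.095 ]
red [ 77.5 210.5] 24.9 [0.4854 0.0554 0.095 ]
[ 0.8  2.  67.5]
```

View pics/w9.png

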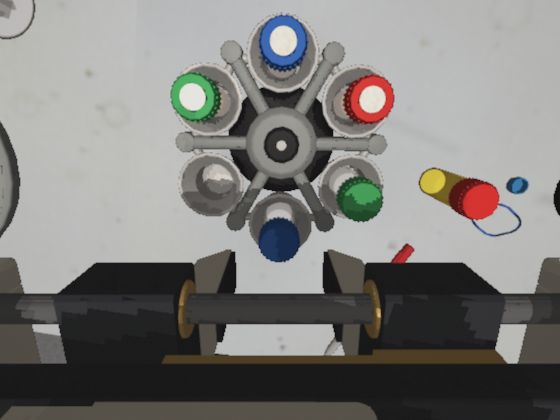

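Blue counter is seated in P3 at (280,240) and P4 is empty at (211,183). Next is red from the stand.

{"fn": "send_rows", "kwargs": {"increments": "45 2 1 35 0 0 0;45 2 1 67 0 0 0;45 2 1 67 0 0 0;20 2 1 67 0 0 0;20 2 1 67 0 0 0;20 2 1 67 0 0 0;20 2 1 67 0 0 0;20 2 1 67 0 0 0"}}

```text
clock: 14.68
ee_pos: [0.4935, -0.0749, 0.0921]
eef_rot: [3.128, 0.277, 0.005]
force: [0.2, 0.8, 6.4]
width: 0.026
```

{"fn": "send_rows", "kwargs": {"increments": "20 0 0 -30 0 0 0;20 0 0 -70 0 0 0;20 0 0 -112 0 0 0;20 0 0 -112 0 0 0;20 0 0 -112 0 0 0;20 0 0 -112 0 0 0"}}

```text
clock: 15.18
ee_pos: [0.492, -0.0748, 0.2024]
eef_rot: [3.129, 0.277, 0.0]
force: [0.4, 0.5, -0.6]
width: 0.0259
```

Run:
```python
from h import *
st(); print(inc((.4505,.2565,.20)))
```

```text
t 15.1833 p [ 0.492  -0.0748  0.2024] F [ 0.4  0.5 -0.6] w 0.0259 yaw_y -79.88 tilt [ 0.  0. -1.] q6 1.0893294999709295
[  17.3 -333.4    2.3]
```

{"fn": "send_rows", "kwargs": {"increments": "20 1 -15 0 0 0 0;20 3 -55 0 0 0 0;20 5 -95 0 0 0 0;20 7 -135 0 0 0 0;20 9 -175 0 0 0 0;20 11 -215 0 0 0 0;20 13 -255 0 0 0 0;20 15 -290 0 0 0 0"}}

```text
clock: 15.85
ee_pos: [0.4544, 0.2153, 0.2006]
eef_rot: [3.129, 0.278, -0.006]
force: [1.7, -0.9, -0.8]
width: 0.0259
```

{"fn": "send_rows", "kwargs": {"increments": "20 1 -20 0 0 0 0;20 2 -38 0 0 0 0;20 2 -43 0 0 0 0;20 2 -43 0 0 0 0;20 2 -43 0 0 0 0;20 2 -43 0 0 0 0"}}

```text
clock: 16.35
ee_pos: [0.4506, 0.2548, 0.2018]
eef_rot: [3.129, 0.276, -0.002]
force: [-0.1, 0.0, -1.3]
width: 0.0261
```

Run:
```python
from h import *
st(); print(inc((.4505,.2565,.093)))
```

```text
t 16.35 p [0.4506 0.2548 0.2018] F [-0.1  0.  -1.3] w 0.0261 yaw_y -79.93 tilt [-0.001  0.001 -1.   ] q6 1.7620531911685906
[  0.3  -1.8 108.8]
```

{"fn": "send_rows", "kwargs": {"increments": "20 0 -1.8 30 0 0 0;20 0 -1.8 65 0 0 0;20 0 -1.8 80 0 0 0;20 0 -1.8 90 0 0 0;20 0 -1.8 98 0 0 0;20 0 -1.8 104 0 0 0;20 0 -1.8 108 0 0 0;20 0 -1.8 109 0 0 0"}}

```text
clock: 17.02
ee_pos: [0.4504, 0.2575, 0.0933]
eef_rot: [3.129, 0.277, 0.0]
force: [-0.6, 0.2, -1.1]
width: 0.0263
```

{"fn": "send_rows", "kwargs": {"increments": "20 0 0 1.5 0 0 0;45 0 0 1.5 0 0 0;45 0 0 1.5 0 0 0;45 0 0 1.5 0 0 0;45 0 0 -30 0 0 0;45 0 0 -65 0 0 0;45 0 0 -105 0 0 0;45 -40 0 -145 0 0 0"}}

```text
clock: 17.68
ee_pos: [0.4252, 0.2533, 0.2312]
eef_rot: [-3.128, -0.275, -0.011]
force: [-0.3, -0.8, 0.8]
width: 0.0449
```

{"fn": "send_rows", "kwargs": {"increments": "45 -20 40 0 0 0 0;45 -20 40 0 0 0 0;45 -20 40 0 0 0 0;45 -20 40 0 0 0 0"}}

```text
clock: 18.02
ee_pos: [0.409, 0.2097, 0.2281]
eef_rot: [-3.129, -0.276, -0.001]
force: [0.1, 0.3, -0.3]
width: 0.0452
```

Run:
```python
from h import *
st(); im=arm.capture("wrist"); c=arm.get_calibration("wrist"); cv2.imwrite("pics/w11.png",im)
for n,(p,r),a in blobs(im,300):
    print(n,np.round(p,1),round(r,1),ray("wrist",p,.095,c).round(4))
s=arm.capture("scene"); cv2.imwrite("pics/s2.png",cv2.resize(s[170:290,120:340],None,fx=3.5,fy=3.5,interpolation=cv2.INTER_CUBIC))
```

```text
t 18.0167 p [0.409  0.2097 0.2281] F [ 0.1  0.3 -0.3] w 0.0452 yaw_y -79.93 tilt [ 0.001 -0.    -1.   ] q6 1.7016601626841354
red [384.5 224.5] 24.1 [0.4108 0.1189 0.095 ]
red [447.3 156.6] 18.9 [0.476  0.0841 0.095 ]
red [231.3 152.8] 17.4 [0.4483 0.2568 0.095 ]
red [362.5  75. ] 20.5 [0.5236 0.1668 0.095 ]
green [356.  154.5] 17.4 [0.4646 0.1573 0.095 ]
green [229.7  73.3] 19.5 [0.5071 0.2661 0.095 ]
blue [292.5 188.4] 16.6 [0.4281 0.2026 0.095 ]
blue [297.5  31.5] 21.8 [0.5441 0.2209 0.095 ]
```

View pics/w11.png

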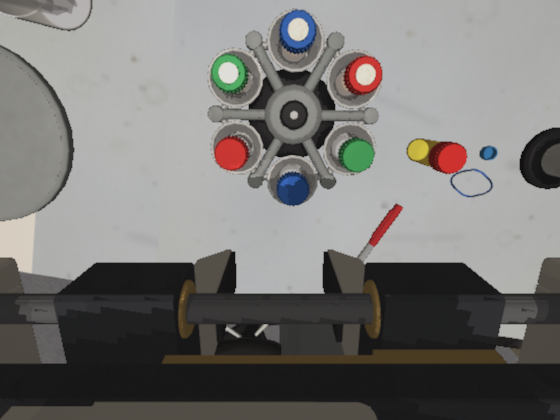

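View pics/s2.png

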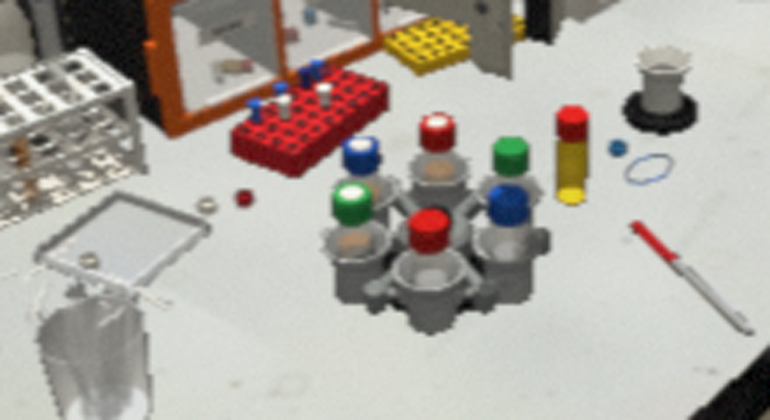

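All three pairs are opposite each other, upright and at the same cap height, and the stand is empty.

```bash
python3 -c "
from rig import arm
print(arm.hand_in())"
```

```text
the job is handed in; nothing more can be done
None
```

The rotor is rebalanced and the job is handed in. Each sample now sits in the bucket opposite the counterbalance of its own cap colour. It took about 18 s of robot time.

**What I moved:** I left the three samples in place and moved the counterbalances in four moves:
1. Red went to the stand.
2. Green went to red's old bucket.
3. Blue went to green's old bucket.
4. Red went from the stand to blue's old bucket.

**Last checks:** The final wrist and scene pictures show all six bottles upright in their buckets. The caps appear level with each other, and the pairs are opposite. The stand is empty, and the gripper was open and well clear at about 0.23 m height. The force readings I took were never above about 7 N. I judged "fully down" from the pictures and from the release heights matching the heights at which each bottle was grasped while seated.

**Bystanders:** The arm did not go near the glass bottle or the cup. It passed over the yellow look-alike, which is still standing.

**Disagreements:** The top and wrist cameras differed by about 1–2 mm on the rotor and up to about 6 mm on my first stand estimate. A closer look over the stand settled that before I placed the red bottle, and it seated without trouble. No check failed.

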